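# Scoop the bath bombs into the bowl

## Task

With the scoop, move all four bath bombs from the wooden tub into the round bowl, in one load or several, never touching the bath bombs with the gripper's fingers. Then stand the scoop upright again on the middle of its round cork mat and let go; leave the toiletries around the work where they are.

Things in the scene. Friction and masses are not known exactly. Their poses are not given: they have to be found in the camera images.
- scoop: Hand scoop with flat aluminium pan 103 (x) x 97 (y) mm, standing on it. Origin: centre of the pan's underside; x to the open front, z up. Sheet 3 mm; side walls (full length) and back wall 36 mm high. 0.2 kg
- scoop_grip (a point): Point on the axis of the scoop's straight wooden handle, at x -94.5, z 85.6 mm in the scoop's frame (same axes). The handle starts at the back wall (x -52, z 12), leans 30 degrees from vertical towards -x, is 115 mm long, 18 mm thick along y (grip it so) and 26 mm wide. The point is 30 mm below its upper end
- scoop_lip (a point): Middle of the front edge of the scoop's pan, at x = 51.5, z = 0 mm in the scoop's frame
- tub: Fixed open wooden tub, 320 mm long (x), 120 wide (y), sheet 6 mm, inside 108 wide; side walls to 50 mm above its foot. The +x end is a ramp rising 35 degrees from the floor (foot x 97, top x 157, z 48 mm) to an end board 80 mm high; the -x end is a low lip (x -160 to -154), 18 mm high, over which the scoop's handle can pass. Origin: centre of its underside. The balls lie between x 5 and 90
- bowl: Fixed grey stoneware bowl, round, rim radius 85 mm, 70 mm high, wall 5 mm. Origin: centre of its underside, z up
- mat: Fixed round cork mat, radius 90 mm, 6 mm thick, on which the scoop stands at the start. Origin: centre of its underside
- bomb1: White ball-shaped bath bomb, 40 mm in diameter, 40 g; all four are alike. Origin: the ball's centre (its axes turn as it rolls)
- bomb2: White ball-shaped bath bomb, 40 mm in diameter, 40 g; all four are alike. Origin: the ball's centre (its axes turn as it rolls)
- bomb3: White ball-shaped bath bomb, 40 mm in diameter, 40 g; all four are alike. Origin: the ball's centre (its axes turn as it rolls)
- bomb4: White ball-shaped bath bomb, 40 mm in diameter, 40 g; all four are alike. Origin: the ball's centre (its axes turn as it rolls)
- shampoo: Bystander: grey bottle, radius 30 mm, 120 mm high. Origin: centre of its underside
- cream_jar: Bystander: white jar, radius 36 mm, 65 mm high. Origin: centre of its underside
- tumbler: Bystander: white open tumbler, rim radius 37 mm, 100 mm high. Origin: centre of its underside
Things that resemble listed ones, but are neither listed nor needed, are in the scene too. Leave any orange look-alike of the bomb3 alone.

How it is judged:
By the outcome, as a careful person would: the job done as asked, in the order asked, and still so for the second after the job is handed in, with the robot touching nothing.
It also fails if it takes over 70 s, if anything falls off the work surface, if the arm or the gripper's body presses on something with over 40 N, if the wrist force passes 120 N, or if a joint passes its speed limit or range.

## Robot

A 6-joint arm with a two-finger parallel gripper is mounted at the origin on the work surface. World frame = base frame: x ahead of the robot, y to its left, z up, the work surface at z = 0. Lengths are in m, angles in rad, forces in N, time in s.
With the tool pointing down it reaches from about 0.35 to 0.975 m from the base axis. Payload 7.1 kg.
Tool frame: the origin (TCP) lies midway between the tips of the shut fingers; the grasp point (between the pads) lies 19 mm behind it; z points along the fingers, y is the line along which they close (so a half turn about z gives the same grasp; the last joint's range is limited). The gripper opens to 88 mm and grips with 3 to 60 N. Pads are 20 mm wide; open, the fingers measure 115 mm over their backs; the gripper's body (75 mm by 178 mm) begins 61 mm behind the grasp point.
Start: joints at [1.265, 0.423, 1.63, -0, 1.089, -0.019], TCP at [0.177, 0.599, 0.223] pointing down, gripper open.
Joint ranges: [-3, 3], [-0.9, 2.11], [0.09, 2.58], [-1.31, 4.45], [0.11, 2.69], [-2.54, 2.54]. Speed limits (rad/s): [2.39, 2.39, 3.01, 3.14, 3.14, 3.14].

## Interface

Orientations are given as a unit quaternion [w, x, y, z].
In Python, from station import move_pose, movel, movej, command_gripper, wait, inverse_kinematics, read_camera, camera_info, MotionError, job_done, get_time, get_joint_pos, get_qvel, get_effort, get_tcp_pos, get_ee_rot, get_ft_force, get_ft_torque, get_grip_width, get_finger_force gives the robot as it stands. Calls block until the motion is done:
- move_pose(position, orientation): joint-space move of the TCP to a pose.
- movel(position, frame=None, v=0.15, until_force=None): straight line of the TCP; frame=None keeps the orientation; v is the mean speed in m/s. With until_force (N) it stops when the force on the tool has changed by that much, and returns True; else False.
- movej(angles): joint-space move.
- command_gripper(opening): opening from 0.0 (shut) to 1.0 (fully open); the grip force is fixed at half the most; returns when the fingers have stopped.
- wait(seconds).
- inverse_kinematics(position, orientation): joint angles nearest the present ones, or None.
- read_camera(name): name is "scene" or "top"; returns the picture (420x560x3 uint8, red, green, blue); there is no depth.
- camera_info(name): a dict with "intrinsics" (3x3 intrinsics, pixels), "T" (4x4, takes a point from camera to world coordinates). Camera axes: x right, y up, looking along -z (the intrinsics and any distortion apply to the point x, -y, -z); pixel columns grow to the right and rows downward; lengths in m; the calibration is good to about 2 mm. A picture is of the moment at which its call begins. camera_info takes no time and is no camera call.
A pose or a line that the arm cannot do raises MotionError and nothing moves.
- job_done(): hands the job in; it is judged then, once.
Readings, each from a call of its own:
- get_time(): time.
- get_joint_pos(): joint angles.
- get_qvel(): joint speeds.
- get_effort(): joint torques, N m.
- get_tcp_pos(): TCP position.
- get_ee_rot(): TCP orientation.
- get_ft_force(): force on the tool from outside, world axes, zero at the start.
- get_ft_torque(): the same for the moment, N m.
- get_grip_width(): opening from 0.0 (shut) to 1.0 (fully open).
- get_finger_force(): force on a finger pad.
Only numpy, scipy, OpenCV 4.12 (cv2) and the standard library are available. Lean on these libraries where they do the work, as an engineer would, in place of code of your own. Each camera call takes 0.05 s, during which the arm holds its last target. There are 200 camera calls.

## Working session

There is one attempt and no reset: what is moved stays moved. The work goes in short steps, each a Python script; the robot and the scene stay as the last script left them, time stands still between calls to the robot, and variables do not carry over. Pictures are saved under pics/ and viewed, at most 10 in all, crops included, and the job is handed in when it is done.

```bash
mkdir -p pics; ls
python3 - <<'E'
from station import *
import cv2,numpy as np
np.set_printoptions(precision=4,suppress=True)
for n in("scene","top"):
    cv2.imwrite(f"pics/{n}0.png",cv2.cvtColor(read_camera(n),cv2.COLOR_RGB2BGR)); c=camera_info(n); print(c["intrinsics"],c["T"],[k for k in c])
print(get_ee_rot(),get_time())
E
```

```text
pics
[[387.5845   0.     280.4163]
 [  0.     387.5845 207.753 ]
 [  0.       0.       1.    ]] [[ 0.8128 -0.3455  0.4691  1.0364]
 [ 0.5822  0.5112 -0.6322 -0.5579]
 [-0.0213  0.787   0.6166  0.6457]
 [ 0.      0.      0.      1.    ]] ['intrinsics', 'T']
[[409.797    0.     277.7085]
 [  0.     409.797  205.615 ]
 [  0.       0.       1.    ]] [[ 0.0057  0.9938 -0.1109  0.507 ]
 [-1.      0.0065  0.0066  0.0433]
 [ 0.0073  0.1109  0.9938  0.993 ]
 [ 0.      0.      0.      1.    ]] ['intrinsics', 'T']
[-0.0001  0.1429  0.9897 -0.0006] 0.1
```

View pics/scene0.png

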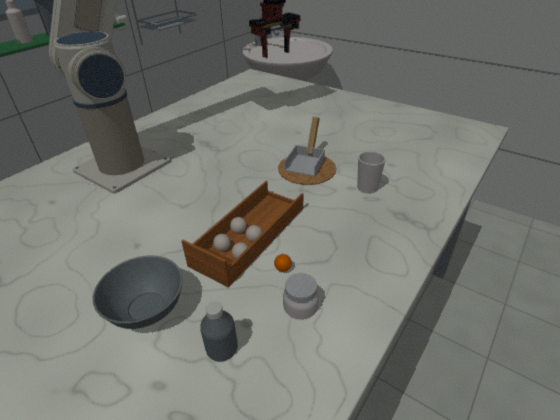

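View pics/top0.png

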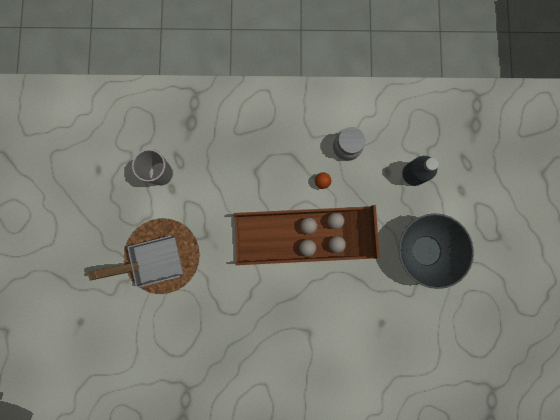

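The top view has +x up and -y to the right. It shows the scoop on its mat (pan ~(157,260), handle to the left), the tub (235–377, 207–265) with 4 white balls at (309,226), (336,220), (307,247) and (337,244), and the bowl at (437,250). The lone ball look-alike is orange, at (323,180), outside the tub, so I leave it alone. Next I'll enlarge the views for measurement.

```bash
cat > h.py <<'E'
from station import *
import cv2,numpy as np
np.set_printoptions(precision=4,suppress=True)
def ray(n,uv):
    c=camera_info(n);K,T=c["intrinsics"],c["T"]
    d=np.linalg.solve(K,np.array([uv[0],uv[1],1.]));return T[:3,3],T[:3,:3]@(d*[1,-1,-1])
def plane(n,uv,z):
    o,d=ray(n,uv);return o+d*(z-o[2])/d[2]
def proj(n,P):
    c=camera_info(n);K,T=c["intrinsics"],c["T"]
    p=T[:3,:3].T@(np.array(P)-T[:3,3])*[1,-1,-1];p=K@p;return p[:2]/p[2]
E
python3 - <<'E'
from h import *
t=cv2.imread("pics/top0.png");s=cv2.imread("pics/scene0.png")
a=cv2.resize(t[200:275,222:387],None,fx=4.8,fy=4.8,interpolation=cv2.INTER_CUBIC)
cv2.imwrite("pics/tub.png",a)
b=cv2.resize(t[212:300,80:205],(500,352),interpolation=cv2.INTER_CUBIC)
c=cv2.resize(s[110:190,272:342],(280,320),interpolation=cv2.INTER_CUBIC)
o=np.zeros((352,780,3),np.uint8);o[:,:500]=b;o[:320,500:]=c
cv2.imwrite("pics/scoop.png",o)
h=cv2.cvtColor(t,cv2.COLOR_BGR2HSV)
for p in[(157,260),(190,275),(110,270),(300,237),(260,213),(309,226),(92,272),(437,215),(425,250),(240,150)]:print(p,h[p[1],p[0]])
E
```

```text
(157, 260) [ 60   6 124]
(190, 275) [ 14 132  95]
(110, 270) [ 15 122  92]
(300, 237) [ 11 165  91]
(260, 213) [ 10 157  96]
(309, 226) [ 16  31 139]
(92, 272) [ 17 121  84]
(437, 215) [85 31 49]
(425, 250) [90 18 84]
(240, 150) [ 33  17 133]
```

View pics/tub.png

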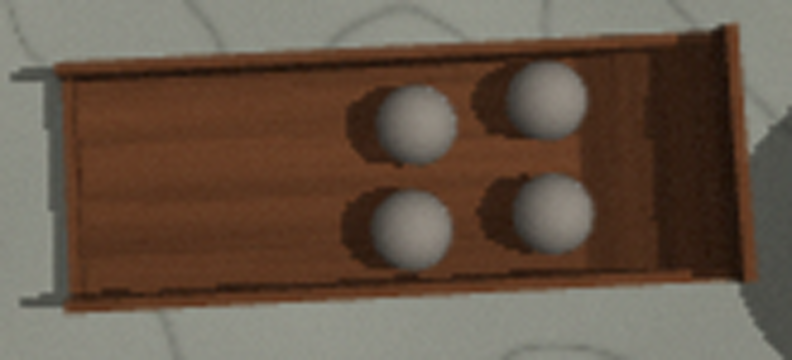

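View pics/scoop.png

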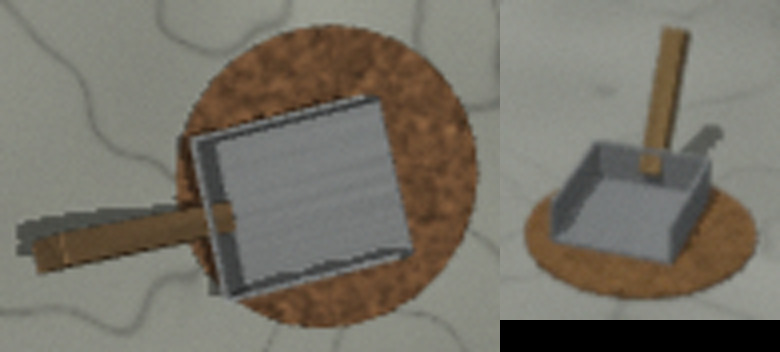

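The tub crop shows clear rims and the ramp, with 4 white balls on the floor. The scoop crop shows wall-top corners at about (192,138), (232,298), (378,97) and (413,250), and the handle end at about (40,255). Next I'll compute the poses.

Run:
```python
from h import *
t=cv2.imread("pics/top0.png");h=cv2.cvtColor(t,cv2.COLOR_BGR2HSV)
m=(h[...,1]>90).astype(np.uint8)
# tub rims
xs=np.arange(245,360); up=[];lo=[]
for x in xs:
    r=np.where(m[200:275,x])[0]+200; up.append(plane("top",(x+.0,r.min()-.5),.05)); lo.append(plane("top",(x,r.max()+.5),.05))
L=[]
for a in(up,lo):
    a=np.array(a);vx,vy,x0,y0=cv2.fitLine(a[:,:2].astype(np.float32),cv2.DIST_HUBER,0,.01,.01).ravel()
    if vy>0:vx,vy=-vx,-vy
    L.append((np.array([x0,y0]),np.array([vx,vy])))
    print("rim ang",np.arctan2(vy,vx))
d=L[0][1]+L[1][1];d/=np.linalg.norm(d);n=np.array([-d[1],d[0]])
print("width",(L[0][0]-L[1][0])@n); 
mid=(L[0][0]+L[1][0])/2; 
# ends along centre rows
row=[np.where(m[r,220:390])[0]+220 for r in range(222,258,3)]
e0=np.mean([plane("top",(r.min()-.5,y),.018)[:2]@d for r,y in zip(row,range(222,258,3))])
e1=np.mean([plane("top",(r.max()+.5,y),.08)[:2]@d for r,y in zip(row,range(222,258,3))])
print("len",e1-e0,"yaw",np.arctan2(d[1],d[0])); 
c=lambda s:mid+(s-mid@d)*d
print("origin from lip",c(e0+.16),"from board",c(e1-.16))
T0=c(e0+.16)
# balls
b=((h[...,1]<60)&(h[...,2]>60)).astype(np.uint8)
poly=np.zeros_like(b);poly[212:258,290:352]=1
for k in cv2.findContours(b*poly,0,2)[0]:
    if cv2.contourArea(k)>100:
        (u,v),r=cv2.minEnclosingCircle(k);p=plane("top",(u,v),.026)[:2];print("ball",u,v,r,"tubxy",(p-T0)@d,(p-T0)@n)
# bowl: dark
k=((h[...,2]<95)&(h[...,1]<60)).astype(np.uint8);k[:, :370]=0;k[:205]=0
k=cv2.morphologyEx(k,cv2.MORPH_OPEN,np.ones((9,9)))
pts=[(437,214.0),(437,287.5)];print("bowl rim top/bot",[plane("top",p,.07) for p in pts],"right",plane("top",(473.5,250),.07))
# mat
mm=m.copy();mm[:, :122]=0;mm[:,205:]=0
cs=max(cv2.findContours(mm,0,2)[0],key=cv2.contourArea);q=cv2.convexHull(cs)
W=np.array([plane("top",p,.006)[:2] for p in q[:,0]],np.float32);W2=W[W[:,1]<.35]
A=np.c_[2*W2,np.ones(len(W2))];s=np.linalg.lstsq(A,(W2**2).sum(1),rcond=None)[0];print("mat",s[:2],np.sqrt(s[2]+s[0]**2+s[1]**2))
# scoop
P=lambda x,y,z:plane("top",(80+x/4-.375,212+y/4-.375),z)
bl,br,fl,fr=[P(*p,.042)[:2] for p in((192,138),(232,298),(378,97),(413,250))]
N=np.linalg.norm;print("dims",N(fl-bl),N(fr-br),N(bl-br),N(fl-fr),"ctr",(bl+br+fl+fr)/4)
f=(fl+fr-bl-br);f/=N(f);g=(bl+fl-br-fr);g/=N(g);print("yaw",np.arctan2(f[1],f[0]),np.arctan2(-g[0],g[1]))
# handle in top and triangulated tip
tip=(40,256);o1,d1=ray("top",(80+tip[0]/4-.375,212+tip[1]/4-.375))
o2,d2=ray("scene",(272+(676-500)/4,110+31/4))
st=np.linalg.lstsq(np.c_[d1,-d2],o2-o1,rcond=None)[0];print("tip",o1+st[0]*d1,o2+st[1]*d2)
```

```text
rim ang -1.5162991
rim ang -1.5141501
width 0.11935249
len 0.3231808898277171 yaw -1.5152246
origin from lip [ 0.5445 -0.0224] from board [ 0.5447 -0.0255]
ball 307.3636474609375 247.36363220214844 8.095601081848145 tubxy 0.009414086467299687 -0.028359493758875063
ball 336.84783935546875 243.8478240966797 8.270164489746094 tubxy 0.07920122668061877 -0.023598108017153684
ball 308.3636474609375 225.36363220214844 8.095601081848145 tubxy 0.014767678910262417 0.02315877750780773
ball 335.4166564941406 220.3333282470703 8.090313911437988 tubxy 0.0794632370008026 0.0318933336874552
bowl rim top/bot [array([ 0.5932, -0.3241,  0.07  ]), array([ 0.4292, -0.318 ,  0.07  ])] right [ 0.5125 -0.4033  0.07  ]
mat [0.496  0.3141] 0.08877487582956924
dims 0.10885143209850115 0.10578439564850389 0.0945071493451814 0.09019005796641447 ctr [0.4846 0.3167]
yaw -1.3271791660309136 -1.297405219498868
tip [0.4535 0.436  0.1089] [0.451  0.4341 0.1082]
```

```bash
cat >> h.py <<'E'
from scipy.spatial.transform import Rotation as R
TUB=np.array([.5446,-.024]);TY=-1.5152;BOWL=np.array([.511,-.319]);MAT=np.array([.496,.314])
SC=np.array([.4845,.3172]);SY=-1.305
GRIP=np.array([-.0945,0,.0856]);LIP=np.array([.0515,0,0])
TH=np.radians(15);FLIP=False
OFF=np.zeros(3)   # correction of the held scoop, scoop frame
def tubxy(x,y=0.):
    c,s=np.cos(TY),np.sin(TY);return TUB+[c*x-s*y,s*x+c*y]
def tool(P,yaw,pitch,ref=LIP,th=None,flip=None,back=0.):
    """TCP pose which puts scoop point ref at world P; pitch (deg) >0 raises the lip; back: retreat along tool"""
    th=TH if th is None else th;flip=FLIP if flip is None else flip
    Rs=R.from_euler("ZY",[yaw,-np.radians(pitch)]).as_matrix()
    z=np.array([np.sin(th),0,-np.cos(th)]);y=np.array([0,-1. if flip else 1.,0]);
    Rt=Rs@np.c_[np.cross(y,z),y,z]
    p=np.asarray(P)+Rs@(GRIP+OFF+(.019-back)*z-ref)
    x,yy,zz,w=R.from_matrix(Rt).as_quat();return p,np.array([w,x,y_ if False else yy,zz])
def line(P,yaw,pitch,v=.15,f=None,**k):
    p,q=tool(P,yaw,pitch,**k);return movel(p,q,v=v,until_force=f)
E
sed -i 's/y_ if False else yy/yy/' h.py
python3 - <<'E'
from h import *
Z=np.zeros(3)
for fl in(False,True):
  for th in(0,15,30):
    print(fl,th)
    for nm,P,yaw,pi,ref in[("grasp",[*SC,.006],SY,0,Z),("graspup",[*SC,.12],SY,0,Z),("tub0",[*tubxy(-.02),.12],TY,0,LIP),("tub1",[*tubxy(.096),.007],TY,0,LIP),("tilt",[*tubxy(.137),.04],TY,20,LIP),("up",[*tubxy(.137),.14],TY,22,LIP),
      ("b0",[*(BOWL+[0,.03]),.13],TY,22,LIP),("b1",[*(BOWL+[0,.03]),.1],TY,-30,LIP),("b2",[*(BOWL+[0,.03]),.085],TY,-50,LIP),("place",[*MAT,.007],SY,0,Z)]:
      p,q=tool(P,yaw,pi,ref=ref,th=np.radians(th),flip=fl);j=inverse_kinematics(p,q);print(" ",nm,None if j is None else np.round(j,2))
E
```

```text
False 0
  grasp [ 0.71  0.61  1.74 -0.    0.8   0.44]
  graspup [ 0.71  0.45  1.68 -0.    1.01  0.44]
  tub0 [ 0.24  0.37  1.82 -0.    0.96  0.18]
  tub1 [ 0.03  0.52  1.9  -0.    0.72 -0.03]
  tilt [ 0.17  0.6   1.9  -0.52  0.76  0.51]
  up [ 0.19  0.45  1.87 -0.48  0.94  0.44]
  b0 [-0.05  0.4   1.99 -0.55  0.79  0.29]
  b1 [-0.62  0.46  1.66  0.41  1.38 -0.82]
  b2 [-0.76  0.65  1.48  0.56  1.71 -0.95]
  place [ 0.69  0.61  1.72 -0.    0.81  0.43]
False 15
  grasp [ 0.81  0.66  1.65 -0.27  0.99  0.71]
  graspup [ 0.81  0.51  1.6  -0.24  1.18  0.66]
  tub0 [ 0.37  0.41  1.78 -0.29  1.06  0.47]
  tub1 [ 0.16  0.55  1.89 -0.38  0.77  0.39]
  tilt [ 0.29  0.67  1.87 -0.77  0.93  0.81]
  up [ 0.31  0.52  1.85 -0.72  1.08  0.7 ]
  b0 [ 0.08  0.47  2.   -0.87  0.91  0.66]
  b1 [-0.52  0.37  1.73  0.23  1.2  -0.68]
  b2 [-0.71  0.54  1.55  0.43  1.51 -0.89]
  place [ 0.8   0.67  1.64 -0.27  0.99  0.7 ]
False 30
  grasp [ 0.9   0.75  1.56 -0.45  1.2   0.87]
  graspup [ 0.9   0.6   1.52 -0.42  1.37  0.79]
  tub0 [ 0.48  0.48  1.74 -0.51  1.2   0.68]
  tub1 [ 0.29  0.61  1.87 -0.66  0.91  0.
[... 567 characters left out ...]
one
  tub1 None
  tilt [ 0.29  0.67  1.87 -0.77  0.93 -2.33]
  up [ 0.31  0.52  1.85 -0.72  1.08 -2.44]
  b0 [ 0.08  0.47  2.   -0.87  0.91 -2.48]
  b1 [-0.52  0.37  1.73  0.23  1.2   2.46]
  b2 [-0.71  0.54  1.55  0.43  1.51  2.25]
  place [ 0.8   0.67  1.64 -0.27  0.99 -2.45]
True 30
  grasp [ 0.9   0.75  1.56 -0.45  1.2  -2.27]
  graspup [ 0.9   0.6   1.52 -0.42  1.37 -2.35]
  tub0 [ 0.48  0.48  1.74 -0.51  1.2  -2.46]
  tub1 [ 0.29  0.61  1.87 -0.66  0.91 -2.43]
  tilt [ 0.38  0.78  1.83 -0.93  1.13 -2.14]
  up [ 0.4   0.63  1.82 -0.9   1.26 -2.25]
  b0 [ 0.19  0.58  2.   -1.08  1.09 -2.21]
  b1 None
  b2 [-0.63  0.44  1.63  0.28  1.31  2.35]
  place [ 0.88  0.75  1.54 -0.45  1.21 -2.28]
```

Run:
```python
from h import *
Z=np.zeros(3);k=dict(ref=Z)
move_pose(*tool([*SC,.006],SY,0,back=.12,**k))
line([*SC,.006],SY,0,v=.12,f=8,**k)
cv2.imwrite("pics/pre.png",cv2.cvtColor(read_camera("scene"),cv2.COLOR_RGB2BGR))
command_gripper(0.0);print("w",get_grip_width(),get_finger_force(),get_time(),get_ft_force())
line([*SC,.03],SY,0,v=.06,**k)
line([*SC,.13],SY,0,v=.15,**k)
print(get_grip_width(),get_ft_force(),get_time())
move_pose(*tool([*tubxy(-.022,.001),.13],TY,0)); print(get_time())
s=read_camera("scene");t=read_camera("top")
o=np.zeros((600,800,3),np.uint8);o[:300,:400]=cv2.resize(s[40:325,120:500],(400,300));
a=cv2.resize(t[150:300,150:400],(800,480))[:300];o[:300,:400]=o[:300,:400]
o[300:,:400]=cv2.resize(s[120:300,170:410],(400,300));o[300:,400:]=cv2.resize(t[170:290,200:360],(400,300))
p=cv2.cvtColor(cv2.imread("pics/pre.png"),cv2.COLOR_BGR2RGB);o[:300,400:]=cv2.resize(p[60:210,230:430],(400,300))
cv2.imwrite("pics/held.png",cv2.cvtColor(o,cv2.COLOR_RGB2BGR))
```

```text
w 0.20176707474291566 29.979182481765747 3.5917 [0.3795 1.3569 0.1514]
0.20411120476714817 [-1.0198 -0.4005 -2.4771] 4.9583
6.025
```

View pics/held.png

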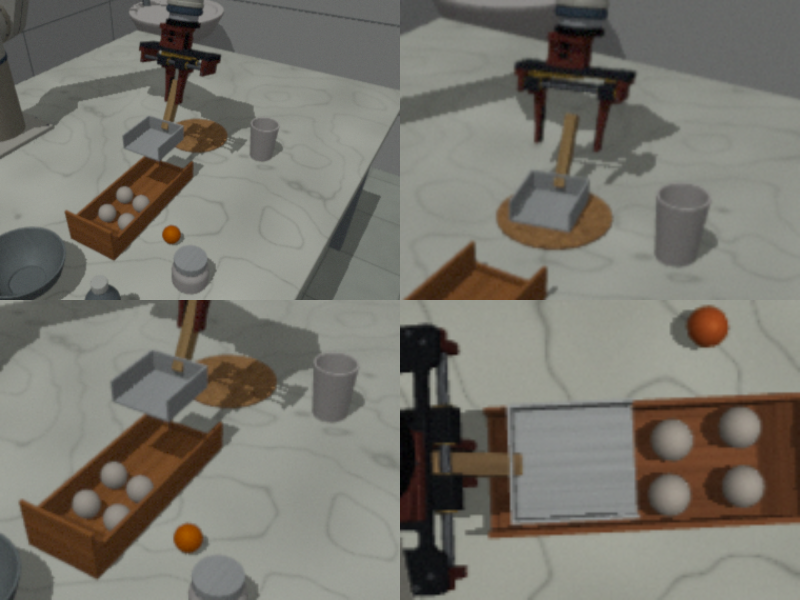

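The scoop is held level above the tub. Pan wall-top corners in the top panel are at about (508,407), (512,525), (632,404) and (637,517). I'll check those against the expected positions.

Run:
```python
from h import *
L=tubxy(-.022,.001);c,s=np.cos(TY),np.sin(TY)
W=[];E=[]
for (u,v),(x,y) in zip([(508,407),(512,525),(632,404),(637,517)],[(-.103,.0485),(-.103,-.0485),(0,.0485),(0,-.0485)]):
    e=L+[c*x-s*y,s*x+c*y]; w=plane("top",(200+(u-400)/2.5-.3,170+(v-300)/2.5-.3),.166)[:2]
    d=w-e; print("dev along,lat",d@[c,s],d@[-s,c])
```

```text
dev along,lat -0.004809874711815083 -0.0020073989318906862
dev along,lat -0.005451278501641725 0.00010003638828921048
dev along,lat -0.0073005194796659425 -0.004508626101866471
dev along,lat -0.008197137005088556 0.001445937855974797
```

```bash
sed -i 's/^OFF=.*/OFF=np.array([.004,0,0])/' h.py
python3 - <<'E'
from h import *
def lipnow():
    Rs=R.from_euler("ZY",[TY,0]).as_matrix();z=np.array([np.sin(TH),0,-np.cos(TH)])
    P=np.array(get_tcp_pos())-Rs@(GRIP+OFF+.019*z-LIP);d=P[:2]-TUB;c,s=np.cos(TY),np.sin(TY);return d@[c,s],d@[-s,c],P[2]
y=.002
line([*tubxy(-.024,y),.03],TY,0,v=.12)
print(line([*tubxy(-.024,y),.0065],TY,0,v=.04,f=5),lipnow(),get_ft_force())
if lipnow()[2]<.0075:
    print(line([*tubxy(.05,y),.007],TY,0,v=.06,f=15),lipnow(),get_ft_force())
    print(line([*tubxy(.099,y),.007],TY,0,v=.04,f=12),lipnow(),get_ft_force())
print(get_time())
s=read_camera("scene");t=read_camera("top")
o=np.zeros((300,800,3),np.uint8);o[:,:400]=cv2.resize(s[150:300,150:350],(400,300));o[:,400:]=cv2.resize(t[170:290,230:390],(400,300))
cv2.imwrite("pics/sweep.png",cv2.cvtColor(o,cv2.COLOR_RGB2BGR))
E
```

```text
True (np.float64(-0.023838898052118515), np.float64(0.0013581680395788845), np.float64(0.005844000551836523)) [-0.8085  0.8543  4.4433]
False (np.float64(0.04969410695116315), np.float64(0.002051789620260391), np.float64(0.006997799838441246)) [ 0.8761  0.4664 -2.4367]
False (np.float64(0.0986687057680866), np.float64(0.0020093677033463687), np.float64(0.007052595617393062)) [-1.6311  3.2252 -1.1475]
10.4667
```

View pics/sweep.png

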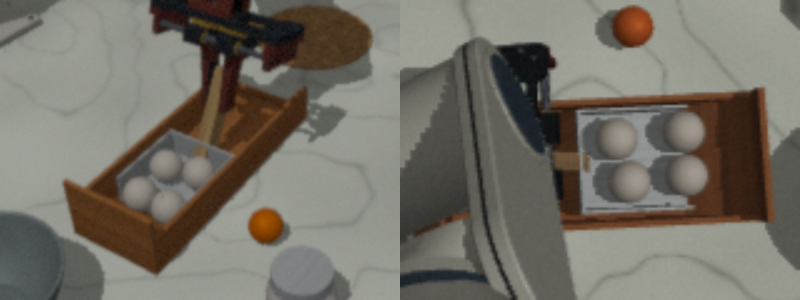

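All four balls are on the pan, with the front pair just at the lip. Next I'll seat the lip against the ramp and rise along it, tilting back.

Run:
```python
from h import *
y=.002
hit=line([*tubxy(.106,y),.007],TY,0,v=.03,f=8)
Rs=R.from_euler("ZY",[TY,0]).as_matrix();z=np.array([np.sin(TH),0,-np.cos(TH)])
P=np.array(get_tcp_pos())-Rs@(GRIP+OFF+.019*z-LIP);x0=(P[:2]-TUB)@[np.cos(TY),np.sin(TY)]
print(hit,x0,P[2],get_ft_force())
fm=0
for s in np.arange(.01,.061,.01):
    dz=s*np.sin(np.radians(35));pi=np.degrees(np.arcsin(dz/.103))
    line([*tubxy(x0-.002+s*np.cos(np.radians(35)),y),.0085+dz],TY,pi,v=.06);fm=max(fm,np.linalg.norm(get_ft_force()))
print(fm,get_ft_force())
X=x0-.002+s*np.cos(np.radians(35))-.01
line([*tubxy(X,y),.06],TY,23,v=.06)
line([*tubxy(X,y),.15],TY,23,v=.12)
print(get_ft_force(),get_time(),X)
s=read_camera("scene");t=read_camera("top")
o=np.zeros((300,800,3),np.uint8);o[:,:400]=cv2.resize(s[130:310,130:370],(400,300));o[:,400:]=cv2.resize(t[170:290,230:390],(400,300))
cv2.imwrite("pics/lift.png",cv2.cvtColor(o,cv2.COLOR_RGB2BGR))
```

```text
True 0.09937157619812483 0.007593435974611262 [-1.3668  4.148   4.0193]
4.015471641372561 [ 1.1885  0.3031 -3.8236]
[ 0.0232 -0.2027 -3.7538] 13.6 0.13652069885546433
```

View pics/lift.png

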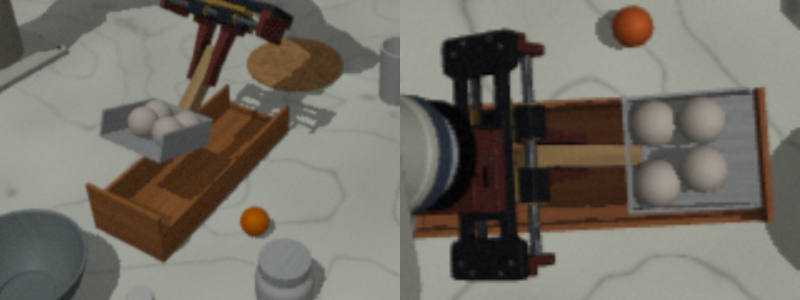

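All four balls sit at the back of the scoop and the tub is empty. Now for the bowl.

Run:
```python
from h import *
h=np.array([np.cos(TY),np.sin(TY)]);L=BOWL-.032*h
line([*L,.15],TY,23,v=.12)
line([*L,.125],TY,14,v=.08)
for pi,zz in[(7,.115),(0,.105),(-6,.1),(-12,.098),(-20,.095),(-30,.092),(-40,.09),(-48,.09)]:
    line([*L,zz],TY,pi,v=.07)
wait(.3);print(get_ft_force(),get_time())
s=read_camera("scene");t=read_camera("top")
for pi,zz in[(-30,.11),(0,.14)]:line([*L,zz],TY,pi,v=.25)
print(get_ft_force(),get_time())
s2=read_camera("scene");t2=read_camera("top")
o=np.zeros((600,800,3),np.uint8)
for i,(a,b) in enumerate([(s,t),(s2,t2)]):
    o[i*300:i*300+300,:400]=cv2.resize(a[200:350,60:260],(400,300));o[i*300:i*300+300,400:]=cv2.resize(b[170:320,320:520],(400,300))
cv2.imwrite("pics/dump.png",cv2.cvtColor(o,cv2.COLOR_RGB2BGR))
```

```text
[-0.7665 -0.604  -1.7907] 18.825
[ 0.5664 -0.6065 -2.4574] 20.225
```

View pics/dump.png

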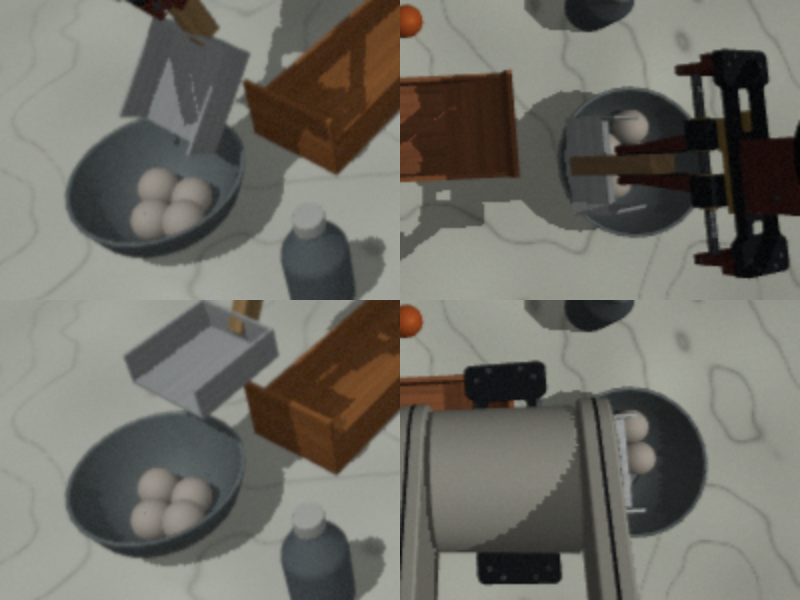

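All four balls are in the bowl. Next I'll re-measure the bare mat and put the scoop back.

Run:
```python
from h import *
Z=np.zeros(3);h=np.array([np.cos(TY),np.sin(TY)])
line([*(BOWL-.032*h),.17],TY,0,v=.2)
move_pose(*tool([*tubxy(-.1),.17],TY,0))
t=read_camera("top");hs=cv2.cvtColor(t,cv2.COLOR_RGB2HSV);m=(hs[...,1]>85).astype(np.uint8);m[:,:105]=0;m[:,212:]=0;m[:205]=0;m[305:]=0
cs=max(cv2.findContours(m,0,1)[0],key=cv2.contourArea);W=np.array([plane("top",p,.006)[:2] for p in cv2.convexHull(cs)[:,0]],np.float32)
M,r=cv2.minEnclosingCircle(W);A=np.c_[2*W,np.ones(len(W))];c=np.linalg.lstsq(A,(W**2).sum(1),rcond=None)[0]
print("mat",M,r,c[:2],np.sqrt(c[2]+c[0]**2+c[1]**2),cv2.contourArea(cs),get_time())
cv2.imwrite("pics/t5.png",cv2.cvtColor(t,cv2.COLOR_RGB2BGR))
```

```text
mat (0.4917353391647339, 0.2768547832965851) 0.08430194109678268 [0.4951 0.2804] 0.07308512296178732 1425.0 22.0417
```

The arm hides the mat in that view, so I'll use the first fit, (0.496, 0.314), whose radius matched.

Run:
```python
from h import *
k=dict(ref=np.zeros(3))
move_pose(*tool([*MAT,.12],SY,0,**k))
line([*MAT,.03],SY,0,v=.12,**k)
print(line([*MAT,.004],SY,0,v=.03,f=3,**k),get_tcp_pos()[2]-tool([*MAT,.006],SY,0,**k)[0][2],get_ft_force())
command_gripper(1.0)
p,q=tool([*MAT,.006],SY,0,back=.12,**k);movel(p,q,v=.12)
p2=p+np.array([-.1,.12,.12])
try: move_pose(p2,q)
except MotionError as e: print(e)
wait(.3);print(get_time())
s=read_camera("scene");t=read_camera("top");cv2.imwrite("pics/t6.png",cv2.cvtColor(t,cv2.COLOR_RGB2BGR))
o=np.zeros((600,800,3),np.uint8)
o[:450,:600]=cv2.resize(t[190:325,60:240],(600,450));o[450:,:200]=cv2.resize(s[110:215,250:390],(200,150));o[450:,200:500]=cv2.resize(s,(300,150));o[450:,500:]=cv2.resize(t,(300,150))
cv2.imwrite("pics/placed.png",cv2.cvtColor(o,cv2.COLOR_RGB2BGR))
```

```text
True -8.88455898100382e-05 [0.2635 1.2043 2.8929]
27.9083
```

View pics/placed.png

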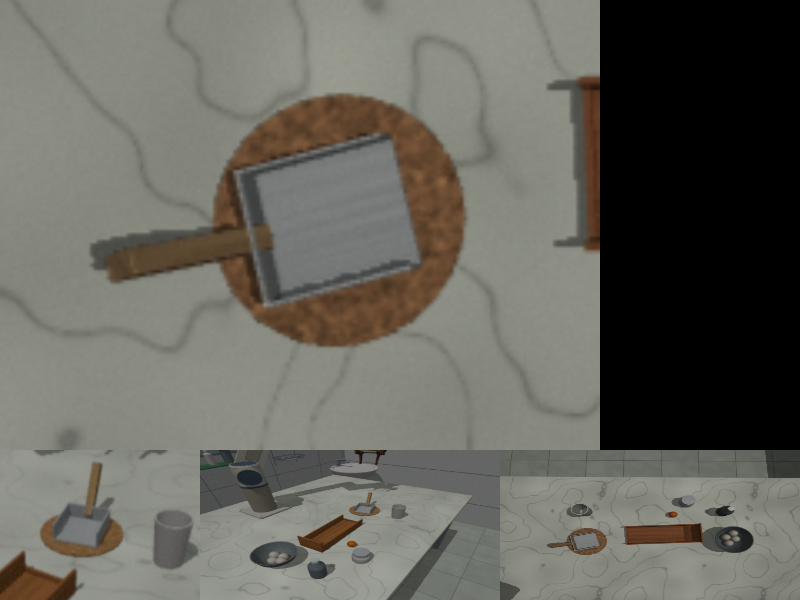

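The scoop is standing free on the mat and the bowl holds four balls. The mat is centred at crop (339.5,220.5), and the pan's wall-top corners are at (234,170), (265,306), (388,134) and (420,265). I'll check the centring.

Run:
```python
from h import *
f=lambda u,v,z:plane("top",(60+u/3.3333-.35,190+v/3.3333-.35),z)[:2]
print("mat",f(339.5,220.5,.006),"scoop walls",f(326.8,218.8,.042),"floor front edge mid expected vs seen",MAT+.0515*np.array([np.cos(SY),np.sin(SY)]),f(404,199,.042))
for n,(x,y) in dict(fl=(.0515,.0485),fr=(.0515,-.0485),bl=(-.0515,.0485),br=(-.0515,-.0485)).items():
    c,s=np.cos(SY),np.sin(SY);p=proj("top",[*(MAT+[c*x-s*y,s*x+c*y]),.042]);print(n,(p+.35-[60,190])*3.3333)
```

```text
mat [0.4949 0.3133] scoop walls [0.4964 0.3123] floor front edge mid expected vs seen [0.5095 0.2643] [0.5103 0.2596]
fl [380.8974 132.2432]
fr [413.4254 268.6766]
bl [235.7469 170.4676]
br [266.8167 307.8517]
```

```bash
python3 -c "
from station import *
print(job_done())"
```

```text
the job is handed in; nothing more can be done
None
```

I moved all four bath bombs from the tub to the bowl in one scoop load, then stood the scoop back on its mat, about 2 mm off the middle by camera, and let go; the toiletries and the orange ball were not touched, and I handed the job in at about 28 s.

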